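# Aim the light meter and hold the lamp shutter half open

### The arm

A 6-joint arm with a two-finger parallel gripper is mounted at the origin on the work surface. World frame = base frame: x ahead of the robot, y to its left, z up, the work surface at z = 0. Lengths are in m, angles in rad, forces in N, time in s.
With the tool pointing down it reaches from about 0.375 to 0.925 m from the base axis. Payload 5.7 kg.
Tool frame: the origin (TCP) lies at the very end of the fingers, on their centre line; the grasp point (between the pads) lies 19 mm behind it; y points along the fingers, x is the direction in which the jaws open and shut, and the axes are right-handed (so a half turn about y gives the same grasp; the last joint's range is limited). The gripper opens to 88 mm and grips with 3 to 60 N. Pads are 20 mm wide; open, the fingers measure 115 mm over their backs; the gripper's body (75 mm by 178 mm) begins 61 mm behind the grasp point.
Start: joints at [1.065, 0.359, 1.51, -0, 1.272, -0.115], TCP at [0.229, 0.555, 0.223] pointing down, gripper open.
Joint ranges: [-2.97, 2.97], [-1.01, 2.36], [0.21, 2.38], [-0.96, 4.11], [0.2, 2.71], [-2.98, 2.98]. Speed limits (rad/s): [2.39, 2.39, 3.14, 3.14, 3.14, 3.14].

### API

Orientations are given as a 3x3 rotation matrix whose columns are the frame's x, y, z axes.
In Python, from station import bot, kinematics, monitor, imaging, nets gives the robot as it stands. Calls block until the motion is done:
- bot.reach(position, orientation): joint-space move of the TCP to a pose.
- bot.line_to(position, feed=0.15, rotation=None, f_stop=None): straight line of the TCP; rotation=None keeps the orientation; feed is the mean speed in m/s. With f_stop (N) it stops when the force on the tool has changed by that much, and returns True; else False.
- bot.movej(angles): joint-space move.
- bot.command_gripper(opening, grip_force=None): finger opening in m; grip_force is the grip in N (None keeps the last); returns when the fingers have stopped.
- bot.pause(seconds).
- kinematics.inverse_kinematics(position, orientation): joint angles nearest the present ones, or None.
- monitor.observe(): the state.
- imaging.camera(name): name is "scene" or "top" or "wrist"; returns the picture (384x512x3 uint8, blue, green, red); there is no depth.
- imaging.calibration(name): a dict with "fx", "fy", "cx", "cy" (pixels), "world_from_camera" (4x4, takes a point from camera to world coordinates); the wrist camera has in their place "T_tool_cam" (4x4, takes a point from camera to tool coordinates, whose origin is the TCP and whose axes are the tool frame's). Camera axes: x right, y down, z forward; pixel columns grow to the right and rows downward; lengths in m; the calibration is good to about 2 mm. The wrist camera is an equidistant fisheye: a pixel r from the principal point sees the ray r / f radians off the axis. A picture is of the moment at which its call begins: read the wrist's pose just before it. calibration takes no time and is no camera call.
A pose or a line that the arm cannot do raises bot.Unreachable and nothing moves.
- bot.finish_job(): hands the job in, once; it reports no verdict.
Trained networks look in the newest picture that a camera, given by its name, has taken for a name from the list of things; names that differ only in an ending like _2 or _b are one class to them, and where a whole thing is asked for, a point or a joint stands for the part that bears it (a point fixed in the world has none). Each returns a list of dicts, best first, with "score" (0 to 1); they miss things now and then, are a little off and sometimes report something else, mostly with a low value. They report only what shows in the picture. A call takes as long as a camera call. They do not tell look-alikes from the thing itself.
- nets.look_for(thing, camera): "rect" ([centre column, centre row, width, height] in pixels, round what is visible of it).
- nets.pinpoint(thing, camera): "at" ([column, row] in pixels: a listed point, or the origin of a listed thing).
The state is a dict: "clock": time; "q": joint angles; "qd": joint speeds; "tau": joint torques, N m; "ee_pos": TCP position; "ee_rot": TCP orientation; "ft_force": force on the tool from outside, world axes, zero at the start; "moment": the same for the moment, N m; "gripper_width": finger opening in m.
Only numpy, scipy, OpenCV 4.12 (cv2) and the standard library are available. Lean on these libraries where they do the work, as an engineer would, in place of code of your own. Each camera call takes 0.05 s, during which the arm holds its last target.

### The job

With the lamp box's shutter still shut, swivel and tilt the light-meter head by its orange crossbar until its green barrel points at the middle of the lamp box's window. Then slide the sprung shutter by its blue handle to half of its travel (pointer at the red line) with the gripper's fingers, and finish while holding it there against its spring, the head still aimed: do not let go at the end. Leave the bottles, jar, tub and tip box around them undisturbed.

Things in the scene. Friction and masses are not known exactly. Their poses are not given: they have to be found in the camera images.
- meter_stand: Fixed round dark foot of the light meter, 116 mm across, 20 mm high, on the work surface; origin at the centre of its underside, on the vertical swivel axis. Its x axis (white tick on the foot) is the direction in which the head looks when the swivel reads 0.
- swivel (a joint): Swivel of the meter head about the vertical axis through the foot's centre, rad: 0 = along the foot's x axis, positive = counter-clockwise seen from above, limits -1.2 to 1.2. A stiff friction joint (0.12 N m): it stays where it is left.
- tilt (a joint): Tilt of the meter head about its level hinge, 115 mm above the work surface on the swivel axis, rad: 0 = barrel level and crossbar straight above the hinge, positive = barrel up (the crossbar then leans back), limits -0.7 to 0.7. A stiff friction joint (0.13 N m): it stays where it is left.
- meter_eye (a point): Point on the tilt hinge at the centre of the white meter head (64 x 58 x 50 mm, between grey cheeks 80 mm over all, tops 131 mm above the work surface). x axis: line of sight through the green barrel at its front (36 mm across, end 70 mm out; a shorter dark cylinder is at the rear); y: tilt hinge, to its left; z: up through the crossbar. Aimed when the window centre lies on the x line.
- crossbar (a point): Centre of the orange round crossbar of the meter head, 14 mm diameter, 60 mm long, along the head's y axis, 90 mm above the tilt hinge along the head's z axis, on a 12 mm square stem that rises from the head under its middle. Pinched across, from above, and moved or turned, it carries the head through tilt and swivel together; it is free to roll between the fingers.
- lamp_box: Fixed grey lamp box, 200 (x) x 160 (y) x 120 mm high; origin at the centre of its underside on the work surface. The window is in its -y side face; the shutter slides towards its +x.
- window (a point): Centre of the lamp box's square window, 50 x 50 mm, on the -y side face, 70 mm above the work surface, at x -35 mm and y -80 mm from the box's origin. A thin yellow line on the top of the box and one below the shutter mark its middle. The shut shutter, an aluminium plate 60 x 60 mm, covers it.
- shutter (a joint): Travel of the shutter along the box's +x, m: 0 = shut, 0.06 = fully open, 0.03 = half travel. Pushed shut by a spring: about 3 N at 0, 9 N at half, 15 N fully open; it springs back when let go. Its small black pointer on top of the box runs past three lines: yellow = shut, red = half travel, black = fully open.
- shutter_grip (a point): Point in the blue upright shutter handle, 20 mm below its top: the handle is 16 mm (along the box's x, the slide direction) x 28 mm (y), stands on a bracket above the box's top, and runs from about 126 to 186 mm above the work surface; this point is at 165 mm, 22 mm inward from the window's face.
- bottle_a: Loose clear bottle, 48 mm across, 110 mm high, white cap; origin at its underside. Leave it alone.
- bottle_b: Loose clear bottle like bottle_a. Leave it alone.
- bottle_c: Loose amber bottle, 44 mm across, 100 mm high; origin at its underside. Leave it alone.
- jar_d: Loose white jar with blue lid, 60 mm across, 70 mm high; origin at its underside. Leave it alone.
- tub: Loose open white tub, 110 mm across, 75 mm high; origin at its underside. Leave it alone.
- tip_box: Loose closed box for pipette tips, green with a white lid, 120 x 85 x 55 mm; origin at its underside. Leave it alone.
There are look-alikes about, which are no part of the job. Leave any purple or turquoise look-alike of the meter_stand alone.

How it is judged:
By the outcome, as a careful person would: the job done as asked, in the order asked, and still so for the second after the job is handed in, while the arm keeps its last pose, push and grip.
It also fails if it takes over 48 s, if anything falls off the work surface, if the arm or the gripper's body presses on something with over 40 N, if the wrist force passes 120 N, or if a joint passes its speed limit or range.

## Working session

There is one attempt and no reset: what is moved stays moved. The work goes in short steps, each a Python script; the robot and the scene stay as the last script left them, time stands still between calls to the robot, and variables do not carry over. Pictures are saved under pics/ and viewed, and the job is handed in when it is done.

```bash
ls; mkdir -p pics
python3 - <<'E'
from station import bot, kinematics, monitor, imaging, nets
import cv2
s=monitor.observe(); print(s['clock'],s['ee_pos'],s['ee_rot'],s['gripper_width'])
for c in ['scene','top','wrist']:
    im=imaging.camera(c); cv2.imwrite(f'pics/{c}0.png',im)
    print(c,imaging.calibration(c))
    for t in ['crossbar','meter_eye','meter_stand','window','shutter_grip','lamp_box']:
        try: print(t,[(round(d['score'],2),[round(x) for x in d['at']]) for d in nets.pinpoint(t,c)])
        except Exception as e: print(t,e)
print(monitor.observe()['clock'])
E
```

```text
pics
0.0 [0.22821779 0.55413246 0.22180292] [[ 3.80919300e-01 -8.96498041e-04 -9.24607854e-01]
 [ 9.24606422e-01 -1.63985937e-03  3.80920300e-01]
 [-1.85772115e-03 -9.99998254e-01  2.04253765e-04]] 0.08795256406114564
scene {'fx': 368.0524997178748, 'fy': 368.0524997178748, 'cx': 248.88978248041903, 'cy': 191.5118932901081, 'world_from_camera': array([[ 0.69998686,  0.49639979, -0.5134254 ,  1.08982472],
       [ 0.71403305, -0.47314274,  0.51603562, -0.53595524],
       [ 0.01323647, -0.72782086, -0.68563955,  0.8902736 ],
       [ 0.        ,  0.        ,  0.        ,  1.        ]])}
crossbar [(0.94, [104, 211]), (0.82, [205, 217]), (0.6, [261, 174])]
meter_eye [(0.93, [210, 223]), (0.6, [262, 199]), (0.56, [115, 234])]
meter_stand [(0.92, [212, 249]), (0.86, [255, 228]), (0.73, [126, 256]), (0.72, [289, 271]), (0.26, [202, 217])]
window [(0.62, [288, 188])]
shutter_grip [(0.63, [264, 293]), (0.6, [295, 163])]
lamp_box [(0.56, [314, 197])]
top {'fx': 420.1701832689567, 'fy': 420.1701832689567, 'cx': 255.32592417786418, 'cy': 182.4975658964245, 'world_from_camera': array([[-0.010726
[... 400 characters left out ...]
), (0.84, [282, 192]), (0.7, [242, 183])]
window [(0.58, [208, 186])]
shutter_grip [(0.65, [198, 177]), (0.37, [243, 235])]
lamp_box [(0.64, [190, 179])]
wrist {'fx': 297.3186396354542, 'fy': 297.3186396354542, 'cx': 255.99970515870737, 'cy': 191.9493204893743, 'T_tool_cam': array([[ 9.99999784e-01,  7.93365912e-05,  6.52984978e-04,
         8.45914350e-04],
       [-6.11335526e-04, -2.54330004e-01,  9.67117302e-01,
        -1.61755856e-01],
       [ 2.42801462e-04, -9.67117492e-01, -2.54329901e-01,
         6.91703085e-02],
       [ 0.00000000e+00,  0.00000000e+00,  0.00000000e+00,
         1.00000000e+00]])}
crossbar []
meter_eye []
meter_stand []
window []
shutter_grip []
lamp_box []
1.05
```

Run:
```python
import cv2
for c in ['scene','top']:
    im=cv2.imread(f'pics/{c}0.png')
    cv2.imwrite(f'pics/{c}0x.png',cv2.resize(im[100:320,60:400] if c=='scene' else im[110:290,110:400],None,fx=2.35 if c=='scene' else 2.75,fy=2.35 if c=='scene' else 2.75,interpolation=cv2.INTER_CUBIC))
```

```text
(no output)
```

View pics/scene0.png

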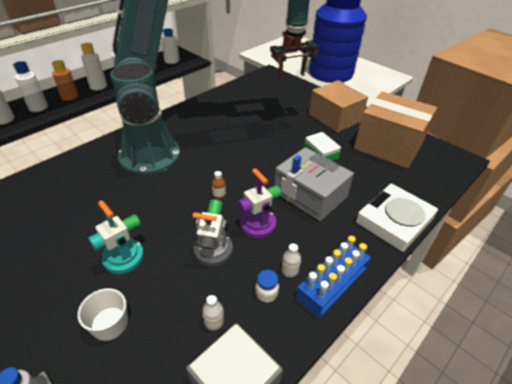

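View pics/top0.png

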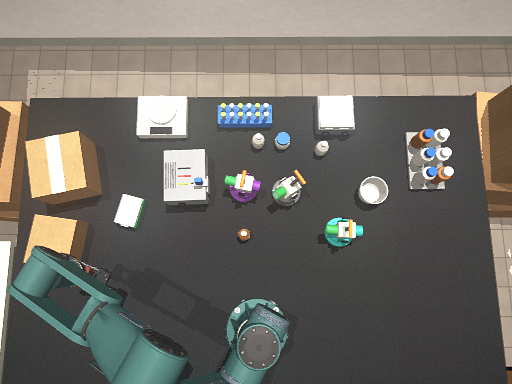

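```bash
sleep 0
```

```text
(no output)
```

View pics/scene0x.png

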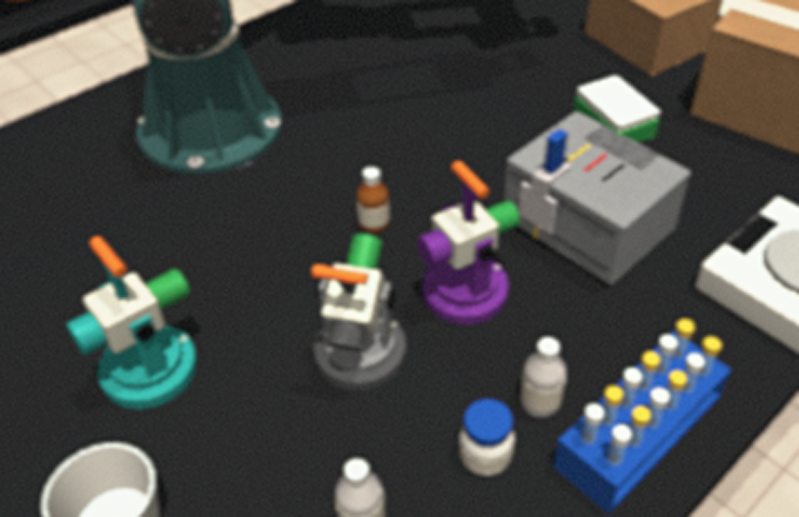

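View pics/top0x.png

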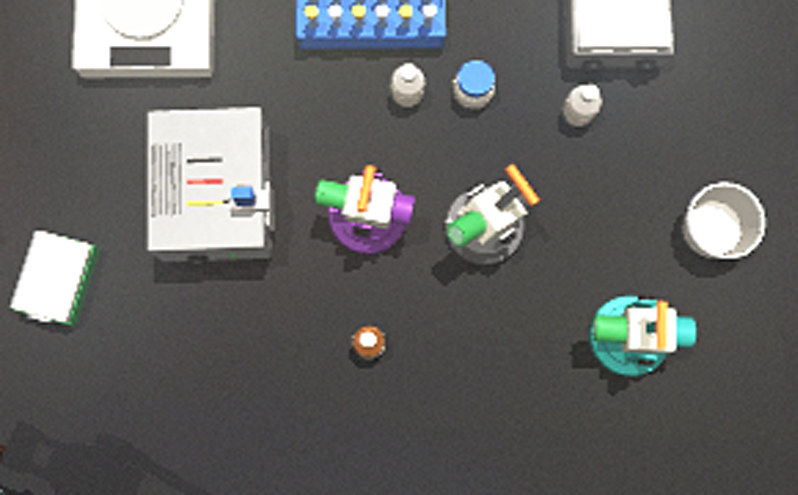

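Three look-alikes: turquoise at scene (126,256), dark grey at (212,249) and purple at (255,228). The dark grey foot is the one meant; it shows at about (286,190) in the top view, and the purple one stands between it and the lamp box. The blue shutter handle is at scene (295,163) and top (198,180). Next I triangulate.

```bash
cat > h.py <<'E'
from station import bot, kinematics, monitor, imaging, nets
import cv2, numpy as np
from scipy.optimize import least_squares
def ray(cal,uv,R=None,p=None):
    x=(uv[0]-cal['cx'])/cal['fx']; y=(uv[1]-cal['cy'])/cal['fy']
    if 'T_tool_cam' in cal:
        T=np.eye(4);T[:3,:3]=R;T[:3,3]=p;T=T@cal['T_tool_cam']
        r=np.hypot(x,y); d=np.array([np.sin(r)*x/r,np.sin(r)*y/r,np.cos(r)]) if r>0 else np.array([0,0,1.])
    else:
        T=cal['world_from_camera']; d=np.array([x,y,1.]); d/=np.linalg.norm(d)
    return T[:3,3],T[:3,:3]@d
def proj(cal,P,R=None,p=None):
    if 'T_tool_cam' in cal:
        T=np.eye(4);T[:3,:3]=R;T[:3,3]=p;T=T@cal['T_tool_cam']
        c=np.linalg.inv(T)@np.append(P,1); r=np.hypot(c[0],c[1]); th=np.arctan2(r,c[2])
        return np.array([cal['cx']+cal['fx']*th*c[0]/r,cal['cy']+cal['fy']*th*c[1]/r])
    c=np.linalg.inv(cal['world_from_camera'])@np.append(P,1)
    return np.array([cal['cx']+cal['fx']*c[0]/c[2],cal['cy']+cal['fy']*c[1]/c[2]])
def tri(rays):
    A=np.zeros((3,3));b=np.zeros(3)
    for o,d in rays:
        M=np.eye(3)-np.outer(d,d);A+=M;b+=M@o
    P=np.linalg.solve(A,b)
    return P,[1000*np.linalg.norm((np.eye(3)-np.outer(d,d))@(P-o)) for o,d in rays]
def onz(ray,z):
    o,d=ray; return o+d*(z-o[2])/d[2]
def down(yaw):  # tool y = down, jaw axis x at yaw
    x=np.array([np.cos(yaw),np.sin(yaw),0]);y=np.array([0,0,-1.]);return np.column_stack([x,y,np.cross(x,y)])
def calw(): return imaging.calibration('wrist')
E
python3 - <<'E'
from h import *
np.set_printoptions(precision=4,suppress=True)
S=imaging.calibration('scene');T=imaging.calibration('top')
pts={'crossbar':((205,217),(302,176)),'crossbar_purple':((261,174),(244,178)),'eye':((210,223),(285,187)),'window':((288,188),(208,186)),'grip':((295,163),(198,177))}
for k,(a,b) in pts.items(): print(k,*tri([ray(S,a),ray(T,b)]))
for n,b in [('stand',(282,192)),('box',(190,179)),('purple',(242,185)),('bottlea',(258,145)),('amber',(244,237)),('jar',(283,145)),('bot',(321,152))]: print(n,onz(ray(T,b),0))
print(onz(ray(S,(212,249)),0),onz(ray(S,(255,228)),0), onz(ray(S,(314,197)),0))
for yaw in np.arange(-3,3.1,.5):
  for p in ([.47,-.1,.35],[.47,.05,.35],[.45,.22,.35]):
    q=kinematics.inverse_kinematics(p,down(yaw)); print(round(yaw,1),p,q if q is None else np.array(q))
E
```

```text
crossbar [ 0.5601 -0.1649  0.198 ] [np.float64(3.1426588376435314), np.float64(3.142658837643416)]
crossbar_purple [0.5523 0.0461 0.2126] [np.float64(3.91552787869344), np.float64(3.915527878693475)]
eye [ 0.5295 -0.1169  0.1151] [np.float64(6.145874938664617), np.float64(6.145874938664399)]
window [0.5493 0.1877 0.0668] [np.float64(1.7412654125410119), np.float64(1.741265412540873)]
grip [0.5591 0.2088 0.1683] [np.float64(6.443270376624127), np.float64(6.4432703766240325)]
stand [ 0.5328 -0.109   0.    ]
box [0.59  0.267 0.   ]
purple [0.5632 0.0541 0.    ]
bottlea [ 0.7322 -0.0134  0.    ]
amber [0.3518 0.0472 0.    ]
jar [ 0.7314 -0.1177  0.    ]
bot [ 0.7001 -0.2754  0.    ]
[ 0.5271 -0.1239  0.    ] [0.558  0.0293 0.    ] [ 0.5996  0.2788 -0.    ]
-3.0 [0.47, -0.1, 0.35] [-0.3535  0.0843  1.5608 -0.      1.4965  2.6465]
-3.0 [0.47, 0.05, 0.35] [-0.0403  0.0716  1.5749 -0.      1.4951  2.9597]
-3.0 [0.45, 0.22, 0.35] [ 0.3167  0.1171  1.5233 -0.      1.5012 -2.9665]
-2.5 [0.47, -0.1, 0.35] [-0.3535  0.0843  1.5608 -0.      1.4965  2.1465]
-2.5 [0.47, 0.05, 0.35] [-0.0403  0.0716 
[... 1782 characters left out ...]
1.4951 -1.5403]
1.5 [0.45, 0.22, 0.35] [ 0.3167  0.1171  1.5233 -0.      1.5012 -1.1833]
2.0 [0.47, -0.1, 0.35] [-0.3535  0.0843  1.5608 -0.      1.4965 -2.3535]
2.0 [0.47, 0.05, 0.35] [-0.0403  0.0716  1.5749 -0.      1.4951 -2.0403]
2.0 [0.45, 0.22, 0.35] [ 0.3167  0.1171  1.5233 -0.      1.5012 -1.6833]
2.5 [0.47, -0.1, 0.35] [-0.3535  0.0843  1.5608 -0.      1.4965 -2.8535]
2.5 [0.47, 0.05, 0.35] [-0.0403  0.0716  1.5749 -0.      1.4951 -2.5403]
2.5 [0.45, 0.22, 0.35] [ 0.3167  0.1171  1.5233 -0.      1.5012 -2.1833]
3.0 [0.47, -0.1, 0.35] [-0.3535  0.0843  1.5608 -0.      1.4965  2.9297]
3.0 [0.47, 0.05, 0.35] None
3.0 [0.45, 0.22, 0.35] [ 0.3167  0.1171  1.5233 -0.      1.5012 -2.6833]
```

```bash
cat >> h.py <<'E'
import pickle
THINGS=['crossbar','meter_eye','meter_stand','window','shutter_grip','lamp_box']
def view(n,things=THINGS):
    s=monitor.observe(); im=imaging.camera('wrist'); cv2.imwrite(f'pics/{n}.png',im)
    d={'p':np.array(s['ee_pos']),'R':np.array(s['ee_rot']),'nets':{}}
    for t in things:
        d['nets'][t]=[(round(r['score'],2),np.round(r['at'],1)) for r in nets.pinpoint(t,'wrist')]
        print(n,t,[(a,list(b)) for a,b in d['nets'][t]])
    pickle.dump(d,open(f'{n}.pkl','wb')); return d
E
python3 - <<'E'
from h import *
bot.reach([.54,.2,.38],down(-1.57)); print(monitor.observe()['clock'])
view('v1',['window','shutter_grip','lamp_box'])
bot.reach([.54,-.06,.38],down(-1.3)); print(monitor.observe()['clock'])
view('v2'); print(monitor.observe()['clock'])
E
```

```text
2.8583
v1 window []
v1 shutter_grip []
v1 lamp_box [(0.59, [np.float64(217.1), np.float64(125.0)]), (0.33, [np.float64(474.8), np.float64(87.6)])]
4.075
v2 crossbar [(0.58, [np.float64(171.2), np.float64(140.0)])]
v2 meter_eye [(0.77, [np.float64(295.1), np.float64(178.9)]), (0.75, [np.float64(188.2), np.float64(140.0)])]
v2 meter_stand [(0.85, [np.float64(203.9), np.float64(131.5)]), (0.67, [np.float64(289.3), np.float64(170.8)])]
v2 window [(0.6, [np.float64(117.7), np.float64(117.0)])]
v2 shutter_grip [(0.79, [np.float64(74.8), np.float64(115.3)])]
v2 lamp_box [(0.84, [np.float64(100.4), np.float64(88.7)]), (0.42, [np.float64(75.1), np.float64(112.7)])]
4.425
```

```bash
python3 -c "
import cv2
for n in ('v1','v2'):
    im=cv2.imread(f'pics/{n}.png'); cv2.imwrite(f'pics/{n}x.png',cv2.resize(im[:,:],None,fx=1.56,fy=1.56,interpolation=cv2.INTER_CUBIC))"
```

```text
(no output)
```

View pics/v1x.png

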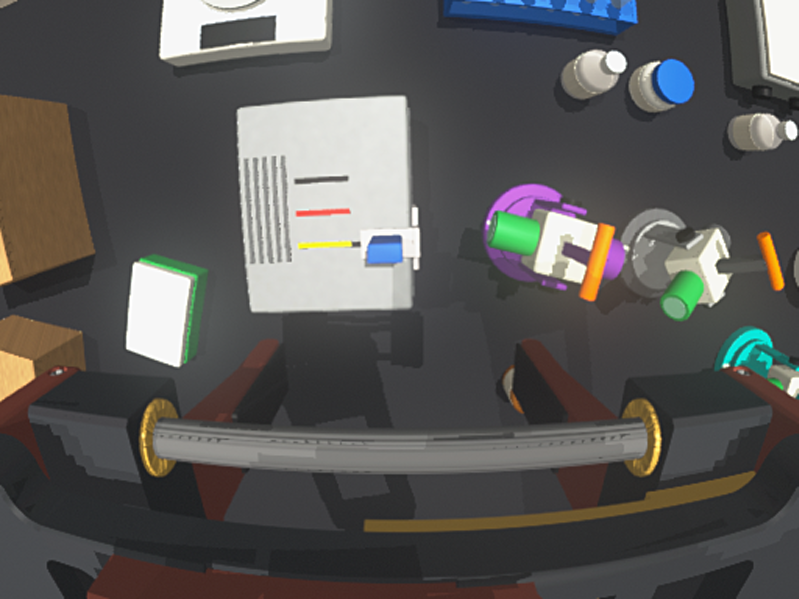

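View pics/v2x.png

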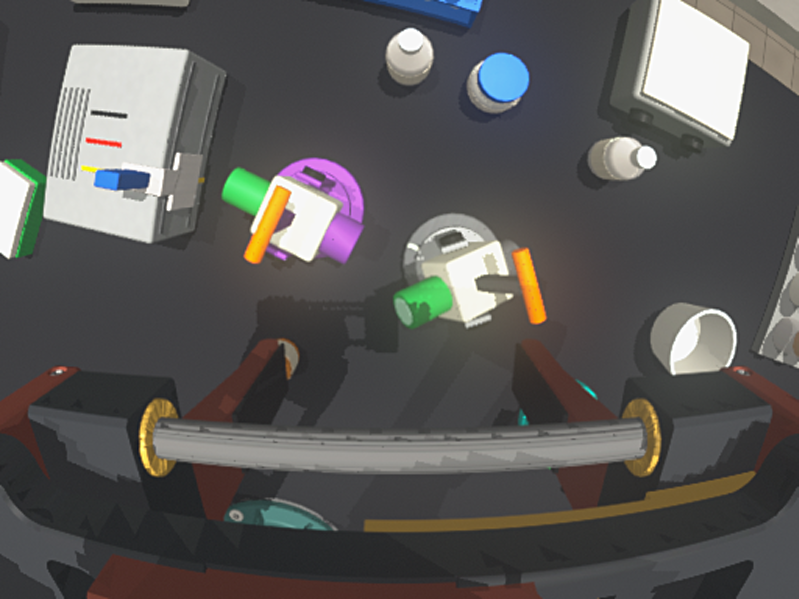

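v1 shows the box top with corners at about (238,107), (407,96), (412,311) and (250,311) in the x1.56 picture. v2 shows the dark-footed meter with its orange bar at (519,252)-(538,321) x1.56. I'll enlarge both to get accurate pixels.

```bash
cat > crop.py <<'E'
import cv2,sys
# name x0 y0 x1 y1 scale out
n,x0,y0,x1,y1,s,o=sys.argv[1:]
x0,y0,x1,y1,s=map(int,(x0,y0,x1,y1,s))
im=cv2.imread(f'pics/{n}.png')[y0:y1,x0:x1]
im=cv2.resize(im,None,fx=s,fy=s,interpolation=cv2.INTER_CUBIC)
for x in range((x0//10+1)*10,x1,10):
    cv2.line(im,((x-x0)*s+s//2,0),((x-x0)*s+s//2,8 if x%50 else 20),(0,255,255),1)
    if x%20==0: cv2.putText(im,str(x),((x-x0)*s-10,20),0,.4,(0,255,255),1)
for y in range((y0//10+1)*10,y1,10):
    cv2.line(im,(0,(y-y0)*s+s//2),(8,(y-y0)*s+s//2),(0,255,255),1)
    if y%20==0: cv2.putText(im,str(y),(10,(y-y0)*s+6),0,.4,(0,255,255),1)
cv2.imwrite(f'pics/{o}.png',im)
E
python3 crop.py v1 140 50 290 210 5 c1; python3 crop.py v2 240 120 370 220 6 c2; python3 crop.py v2 20 20 160 165 5 c3
```

```text
(no output)
```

View pics/c1.png

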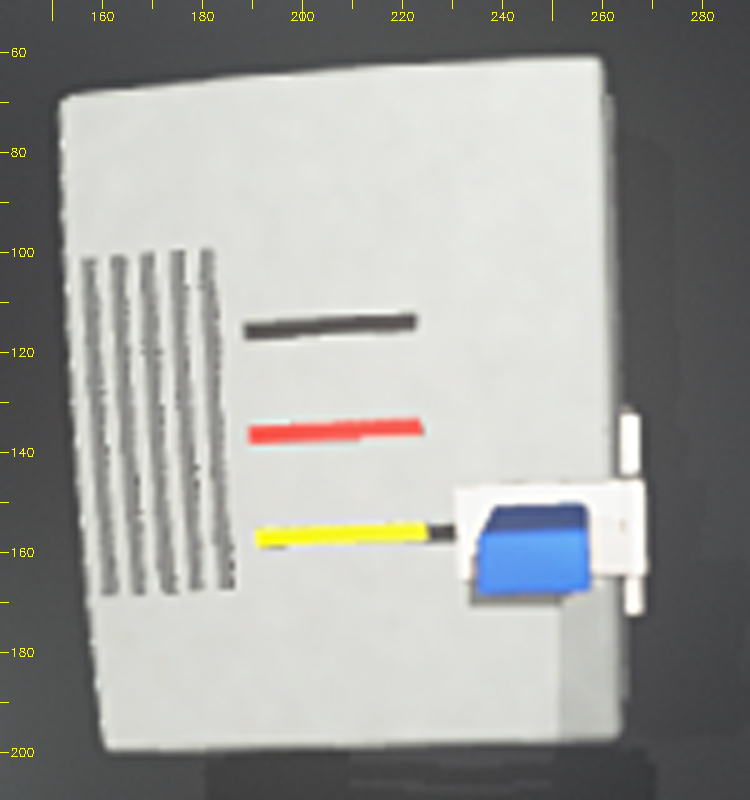

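View pics/c2.png

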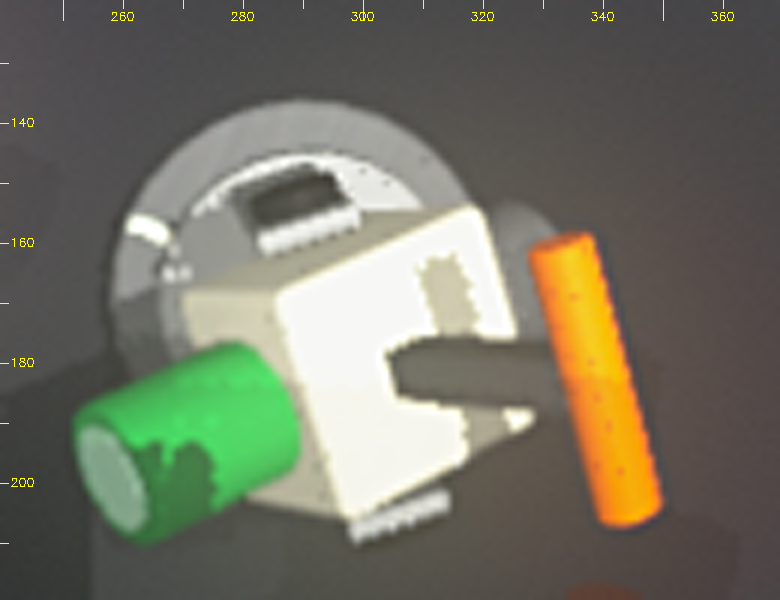

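View pics/c3.png

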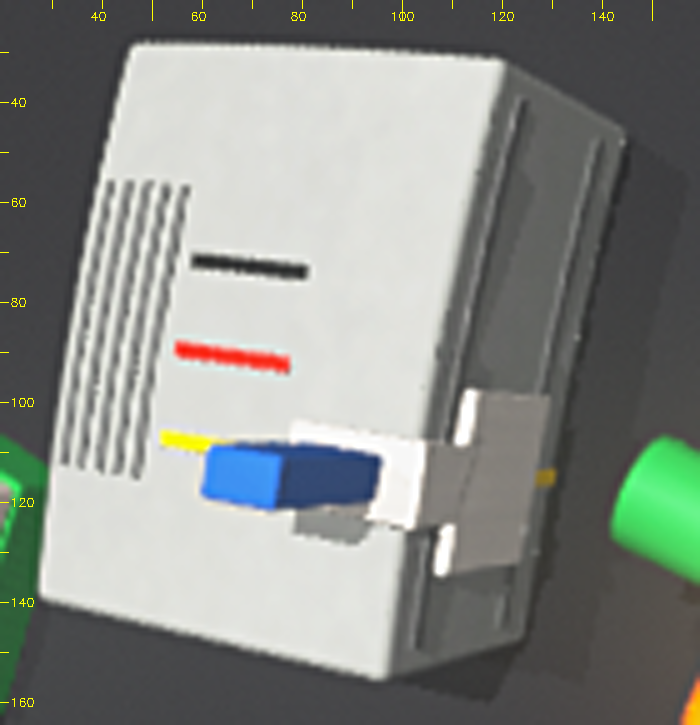

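```bash
cat > fit.py <<'E'
from h import *
np.set_printoptions(precision=4,suppress=True)
C=calw(); V={n:pickle.load(open(f'{n}.pkl','rb')) for n in ('v1','v2')}
def rz(a): c,s=np.cos(a),np.sin(a); return np.array([[c,-s,0],[s,c,0],[0,0,1]])
def ry(a): c,s=np.cos(a),np.sin(a); return np.array([[c,0,s],[0,1,0],[-s,0,c]])
def pj(n,P): return proj(C,P,V[n]['R'],V[n]['p'])
c1=lambda X,Y:(140+(X-2.5)/5,50+(Y-2.5)/5)
c3=lambda X,Y:(20+(X-2.5)/5,20+(Y-2.5)/5)
c2=lambda X,Y:(240+(X-3)/6,120+(Y-3)/6)
bx=[('v1',(.1,.08,.12),c1(62,98)),('v1',(.1,-.08,.12),c1(602,58)),('v1',(-.1,-.08,.12),c1(620,738)),('v1',(-.1,.08,.12),c1(107,750)),
('v2',(.1,.08,.12),c3(132,45)),('v2',(.1,-.08,.12),c3(502,60)),('v2',(-.1,-.08,.12),c3(385,680)),('v2',(-.1,.08,.12),c3(42,598))]
def fb(p): return np.concatenate([pj(n,np.array([p[0],p[1],p[3]])+rz(p[2])@np.array(P))-m for n,P,m in bx])
r=least_squares(fb,[.59,.27,0,0]); print('box',r.x,r.fun.reshape(-1,2).round(1).tolist())
r=least_squares(lambda p:fb([*p,0]),[.59,.27,0]); print('box',r.x,r.fun.reshape(-1,2).round(1).tolist())
b=r.x; BO=np.array([b[0],b[1],0]); W=BO+rz(b[2])@[-.035,-.08,.07]; G=BO+rz(b[2])@[-.035,-.058,.165]
print('window',W,'grip',G)
ht,res=tri([ray(C,c1(533,561),V['v1']['R'],V['v1']['p']),ray(C,c3(243,475),V['v2']['R'],V['v2']['p'])])
print('handle top tri',ht,res,'box frame',rz(-b[2])@(ht-BO))
def head(p,P): return np.array([p[0],p[1],p[4] if len(p)>4 else .115])+rz(p[2])@ry(-p[3])@np.array(P)
hd=[('v2',(0,-.03,.09),c2(565,243)),('v2',(0,.03,.09),c2(630,518)),('v1',(0,-.03,.09),(489.7,150.6)),('v1',(0,.03,.09),(498,184.6)),
('v2',(.07,0,0),c2(112,478)),('v2',(.032,.029,.025),c2(355,518)),('v2',(.032,-.029,.025),c2(275,295)),('v2',(-.032,-.029,.025),c2(480,207))]
def fh(p): return np.concatenate([pj(n,head(p,P))-m for n,P,m in hd])
if __name__=='__main__':
  for p0 in ([.53,-.115,2.1,.5],[.53,-.115,2.1,.5,.115]):
    r=least_squares(fh,p0,loss='soft_l1'); print('head',r.x,r.fun.reshape(-1,2).round(1).tolist(),'bar',head(r.x,[0,0,.09]))
    p=r.x
  for m in [c2(108,300),c2(310,100),c2(480,210)]:
    q=onz(ray(C,m,V['v2']['R'],V['v2']['p']),.02); print('foot r',np.hypot(*(q[:2]-r.x[:2])))
E
python3 fit.py
```

```text
box [ 0.5863  0.2733  0.0322 -0.0048] [[-1.1, 0.1], [-0.2, -0.3], [-0.0, 0.3], [-1.0, 0.7], [0.4, -0.4], [1.6, -0.1], [1.0, 0.3], [-0.3, 0.2]]
box [0.5865 0.2719 0.0323] [[-1.3, -0.6], [0.9, -1.1], [1.0, 1.1], [-1.0, 1.4], [-0.6, -1.0], [1.1, -0.9], [0.3, 0.9], [-1.4, 0.5]]
window [0.5541 0.1908 0.07  ] grip [0.5534 0.2128 0.165 ]
handle top tri [0.5534 0.2134 0.1834] [np.float64(0.03191702663374015), np.float64(0.03191702663372425)] box frame [-0.035  -0.0573  0.1834]
head [ 0.5342 -0.125   2.1517  0.4874] [[0.0, 0.4], [0.3, -0.2], [-0.2, -0.0], [0.8, -0.7], [0.6, -1.2], [-2.4, 2.6], [-0.8, 0.3], [0.4, -0.2]] bar [ 0.5573 -0.1603  0.1945]
head [ 0.5341 -0.1253  2.151   0.4876  0.1142] [[0.1, 0.4], [0.3, -0.3], [-0.5, 0.0], [0.5, -0.8], [0.8, -1.2], [-2.3, 2.5], [-0.6, 0.3], [0.4, -0.1]] bar [ 0.5572 -0.1606  0.1937]
foot r 0.060489402195152066
foot r 0.057738464193442036
foot r 0.0568435555833808
```

Box fit: window at (0.554, 0.191, 0.070), handle top triangulated at z 0.183. Meter fit: hinge at (0.534, -0.125), measured height 0.114, bar at z 0.194, foot radius about 58 mm. These all agree with the text. The meter I fitted in the v2 crop has the grey/dark foot, so it is the right one. I'll pinch 19 mm to the left of the stem with a vertical tool, so the bar can roll without the fingers touching the stem.

```bash
cat > m.py <<'E'
from h import *
def rz(a): c,s=np.cos(a),np.sin(a); return np.array([[c,-s,0],[s,c,0],[0,0,1]])
def ry(a): c,s=np.cos(a),np.sin(a); return np.array([[c,0,s],[0,1,0],[-s,0,c]])
H=np.array([.5342,-.1251,.1147])
W=np.array([.5541,.1908,.070])
OFF=.019
def tcp(yaw,tilt,off=OFF): return H+rz(yaw)@ry(-tilt)@np.array([0,off,.09])-np.array([0,0,.019])
d=W-H; AY=np.arctan2(d[1],d[0]); AT=np.arctan2(d[2],np.hypot(d[0],d[1]))
Y0,T0=2.1515,.4875
def st():
    s=monitor.observe(); print(round(s['clock'],2),np.round(s['ee_pos'],4),'F',np.round(s['ft_force'],1),'M',np.round(s['moment'],2),'w',round(s['gripper_width'],4))
E
python3 - <<'E'
from m import *
print(AY,AT,tcp(Y0,T0),tcp(AY,AT))
p=tcp(Y0,T0)
bot.reach(p+[0,0,.09],down(Y0-np.pi)); st()
bot.command_gripper(.05); st()
print(bot.line_to(p,feed=.12,f_stop=8)); st()
bot.command_gripper(0.0,grip_force=25); st()
E
```

```text
1.5078848380456682 -0.14029282542195964 [ 0.54144276 -0.17077069  0.1752156 ] [ 0.5160288  -0.11134539  0.18481576]
5.11 [ 0.5418 -0.1705  0.2657] F [-0.7 -0.5 -0.2] M [-0.02  0.18 -0.01] w 0.0875
5.86 [ 0.5414 -0.1708  0.2652] F [ 0.6 -0.2 -0.8] M [-0.04  0.13  0.  ] w 0.0501
False
6.76 [ 0.542  -0.171   0.1758] F [-0.5 -0.1 -0. ] M [-0.02  0.18  0.01] w 0.0497
7.42 [ 0.5415 -0.1709  0.1754] F [0.4 0.2 1.7] M [-0.1   0.19  0.12] w 0.0132
```

Gripped, with the width close to the 14 mm bar. Now I carry the bar along its arc.

Run:
```python
from m import *
N=6
for i in range(1,N+1):
    a=i/N; y=Y0+a*(AY-Y0); t=T0+a*(AT-T0)
    bot.line_to(tcp(y,t),feed=.06,rotation=down(y-np.pi)); st()
print(tcp(AY,AT), monitor.observe()['ee_rot'][:,0])
```

```text
7.78 [ 0.5326 -0.1645  0.1797] F [-2.2 -3.9  3.9] M [-0.9   0.51 -0.03] w 0.0133
8.12 [ 0.5257 -0.1559  0.183 ] F [-2.9 -5.1  6.2] M [-0.91  0.5  -0.09] w 0.0131
8.47 [ 0.5205 -0.1456  0.1851] F [-1.7 -3.5  7.5] M [-0.77  0.35 -0.03] w 0.0132
8.81 [ 0.5168 -0.1342  0.186 ] F [-2.2 -1.4  6.9] M [-0.56  0.33 -0.14] w 0.0132
9.15 [ 0.5156 -0.1225  0.1859] F [-1.  -1.9  6.1] M [-0.42  0.24 -0.06] w 0.0131
9.49 [ 0.5165 -0.1111  0.1848] F [ 1.  -1.   3.5] M [-0.39 -0.03 -0.05] w 0.0129
[ 0.5160288  -0.11134539  0.18481576] [-5.82097868e-02 -9.98303966e-01 -9.00848627e-04]
```

Now release, rise, and check from two wrist views.

```bash
python3 - <<'E'
from m import *
bot.pause(.2); st()
bot.command_gripper(.05); st()
p=tcp(AY,AT)
bot.line_to(p+[0,0,.08],feed=.2)
bot.reach([.50,-.10,.36],down(AY-np.pi)); st(); view('v3',['crossbar','meter_eye'])
bot.reach([.48,.03,.38],down(AY-np.pi)); st(); view('v4',['crossbar','meter_eye','window','shutter_grip'])
E
python3 crop.py v3 190 60 330 180 5 c4;python3 crop.py v4 40 40 200 160 5 c5;python3 crop.py v4 260 80 420 200 5 c6
```

```text
9.69 [ 0.5165 -0.1114  0.1848] F [ 1.9 -0.9  2.5] M [-0.31 -0.12 -0.06] w 0.0132
10.43 [ 0.516  -0.1113  0.1848] F [ 0.1 -0.3  0.1] M [-0.    0.18  0.08] w 0.0498
11.46 [ 0.4996 -0.0998  0.3593] F [-0.9 -1.1 -0.1] M [0.03 0.14 0.05] w 0.0496
v3 crossbar [(0.86, [np.float64(426.7), np.float64(260.7)]), (0.74, [np.float64(125.2), np.float64(142.1)]), (0.61, [np.float64(268.7), np.float64(145.7)])]
v3 meter_eye [(0.81, [np.float64(271.9), np.float64(140.2)]), (0.81, [np.float64(151.7), np.float64(136.9)])]
12.2 [0.4798 0.0301 0.3791] F [-0.2 -0.3 -0.3] M [ 0.01  0.15 -0.08] w 0.0498
v4 crossbar [(0.98, [np.float64(485.0), np.float64(229.5)]), (0.78, [np.float64(238.3), np.float64(112.0)]), (0.64, [np.float64(370.3), np.float64(125.6)]), (0.33, [np.float64(326.8), np.float64(10.9)])]
v4 meter_eye [(0.88, [np.float64(241.7), np.float64(116.5)]), (0.73, [np.float64(358.4), np.float64(121.7)]), (0.64, [np.float64(454.4), np.float64(217.5)])]
v4 window [(0.74, [np.float64(153.2), np.float64(123.2)])]
v4 shutter_grip [(0.6, [np.float64(116.6), np.float64(123.4)])]
```

View pics/v4.png

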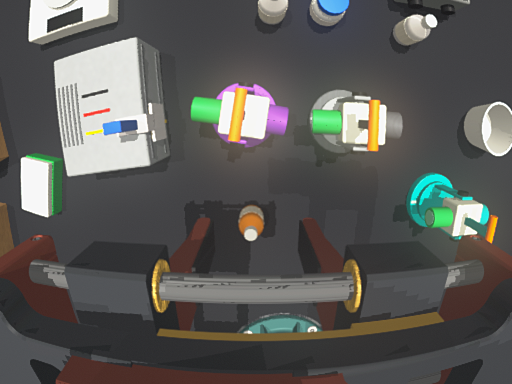

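View pics/c4.png

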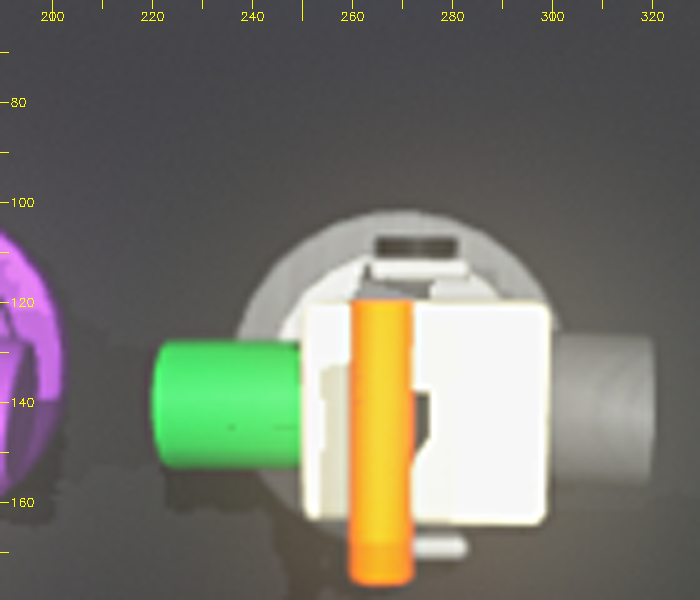

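View pics/c6.png

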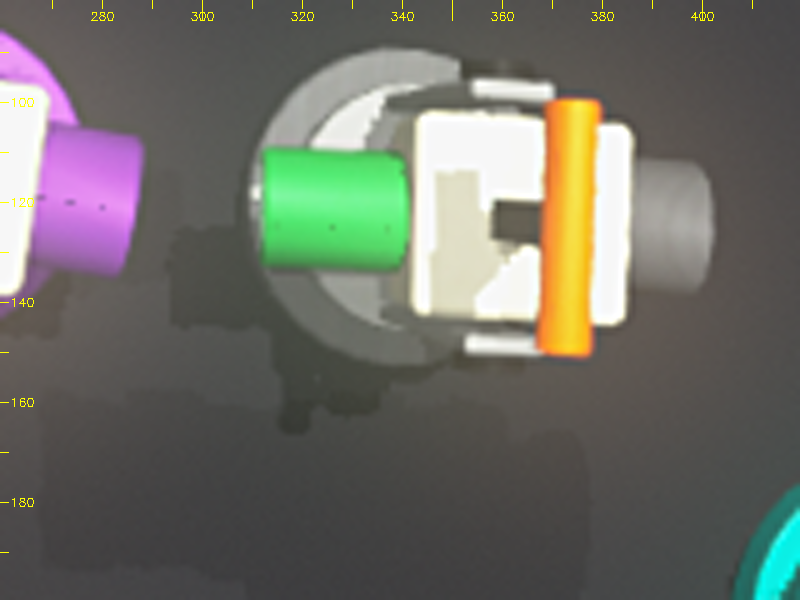

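```bash
cat > fit2.py <<'E'
from h import *
from m import rz,ry,W,AY,AT
np.set_printoptions(precision=4,suppress=True)
C=calw(); V={n:pickle.load(open(f'{n}.pkl','rb')) for n in ('v3','v4')}
def pj(n,P): return proj(C,P,V[n]['R'],V[n]['p'])
a=lambda X,Y:(190+(X-2.5)/5,60+(Y-2.5)/5)
b=lambda X,Y:(260+(X-2.5)/5,80+(Y-2.5)/5)
def head(p,P): return np.array([p[0],p[1],.115])+rz(p[2])@ry(-p[3])@np.array(P)
FR,BR,BL,FL=(.032,-.029,.025),(-.032,-.029,.025),(-.032,.029,.025),(.032,.029,.025)
R,L=(0,-.03,.09),(0,.03,.09)
hd=[('v3',R,a(382,302)),('v3',L,a(381,580)),('v3',FR,a(302,303)),('v3',BR,a(551,302)),('v3',BL,a(547,525)),('v3',FL,a(304,522)),
('v4',R,b(573,102)),('v4',L,b(563,353)),('v4',FR,b(417,109)),('v4',BR,b(634,123)),('v4',BL,b(627,326)),('v4',FL,b(413,317))]
for sub in (hd,hd[:6],hd[6:]):
  f=lambda p:np.concatenate([pj(n,head(p,P))-m for n,P,m in sub])
  r=least_squares(f,[.534,-.125,1.5,-.14],loss='soft_l1',f_scale=.7); p=r.x
  print(p,r.fun.reshape(-1,2).round(1).tolist())
  o=head(p,[0,0,0]); d=head(p,[1,0,0])-o; k=(W[1]-o[1])/d[1]; h=o+k*d
  print(' hit at window plane',h,'err mm',(h-W)*1000)
# direct barrel line in v3: centreline pixels projected
E
python3 fit2.py; python3 -c "
import cv2;im=cv2.imread('pics/c5.png');print(im.shape)"
```

```text
[ 0.5331 -0.1294  1.5188 -0.1976] [[-0.0, -0.2], [0.5, -0.5], [-0.2, -0.3], [-0.3, 0.0], [0.0, 0.6], [0.0, -0.1], [-0.3, 0.0], [0.1, -0.2], [-0.4, 0.5], [0.5, 0.2], [0.5, 0.3], [-0.4, -0.1]]
 hit at window plane [0.5498 0.1908 0.0508] err mm [ -4.3254   0.     -19.2027]
[ 0.533  -0.1296  1.5189 -0.202 ] [[-0.2, -0.1], [0.3, -0.4], [-0.1, -0.2], [-0.2, 0.1], [0.1, 0.7], [0.1, 0.0]]
 hit at window plane [0.5496 0.1908 0.0493] err mm [ -4.4854   0.     -20.6892]
[ 0.5333 -0.1291  1.5177 -0.1914] [[-0.1, -0.1], [0.3, -0.3], [-0.5, 0.4], [0.4, 0.1], [0.4, 0.2], [-0.5, -0.2]]
 hit at window plane [0.5502 0.1908 0.0529] err mm [ -3.8603  -0.     -17.0907]
(600, 800, 3)
```

View pics/c5.png

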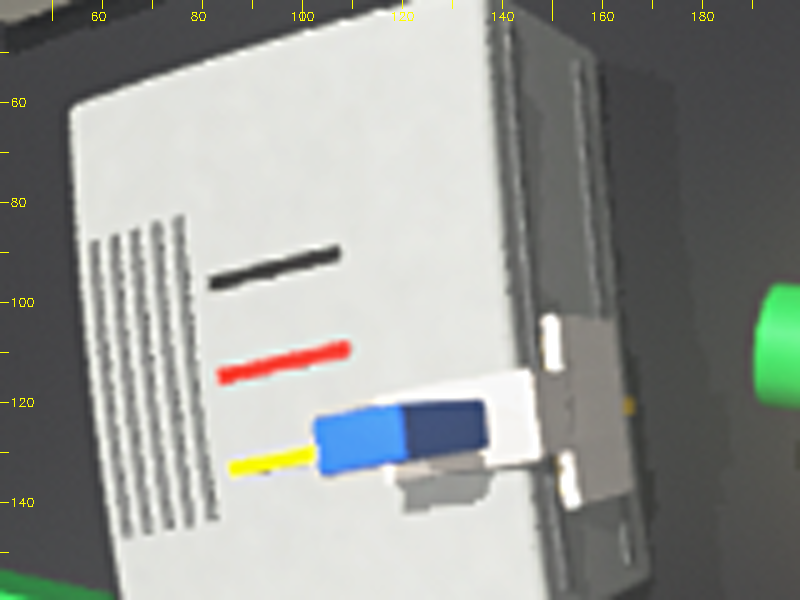

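```bash
cat > fit3.py <<'E'
from h import *
import fit, fit2
from m import rz,ry,W
np.set_printoptions(precision=4,suppress=True)
C=calw(); V={n:pickle.load(open(f'{n}.pkl','rb')) for n in ('v1','v2','v3','v4')}
def pj(n,P): return proj(C,P,V[n]['R'],V[n]['p'])
def head(h,z,y,t,P): return np.array([h[0],h[1],z])+rz(y)@ry(-t)@np.array(P)
c2,a,b=fit.c2,fit2.a,fit2.b
foot=[('v2',c2(108,300)),('v2',c2(310,100)),('v2',c2(470,190)),('v3',a(240,320)),('v3',a(400,211)),('v3',a(552,300)),('v4',b(253,215)),('v4',b(390,47)),('v4',b(390,366)),('v4',b(300,95)),('v4',b(290,305))]
def circ(p,n,m,z=.02):
    q=onz(ray(C,m,V[n]['R'],V[n]['p']),z); return (np.hypot(*(q[:2]-p[:2]))-.058)
for z in (.02,0.0):
  for sub in (foot[:3],foot[3:6],foot[6:],foot):
    r=least_squares(lambda p:[circ(p,n,m,z) for n,m in sub],[.534,-.125]); print('foot',z,r.x,np.round(r.fun*1000,1))
hd1=[x for i,x in enumerate(fit.hd) if i!=5]; hd2=fit2.hd
def f(p,Z=None):
    z=p[6] if Z is None else Z
    A=[pj(n,head(p,z,p[2],p[3],P))-m for n,P,m in hd1]+[pj(n,head(p,z,p[4],p[5],P))-m for n,P,m in hd2]
    return np.concatenate(A)
for Z in (None,.115):
    r=least_squares(f,[.534,-.127,2.15,.49,1.51,-.16,.115],args=(Z,),loss='soft_l1',f_scale=.7); p=r.x
    print(p,r.fun.reshape(-1,2).round(1).tolist())
E
python3 fit3.py | grep -v '^box\|^win\|^hand\| hit\|^head'
```

```text
[ 0.5331 -0.1294  1.5188 -0.1976] [[-0.0, -0.2], [0.5, -0.5], [-0.2, -0.3], [-0.3, 0.0], [0.0, 0.6], [0.0, -0.1], [-0.3, 0.0], [0.1, -0.2], [-0.4, 0.5], [0.5, 0.2], [0.5, 0.3], [-0.4, -0.1]]
[ 0.533  -0.1296  1.5189 -0.202 ] [[-0.2, -0.1], [0.3, -0.4], [-0.1, -0.2], [-0.2, 0.1], [0.1, 0.7], [0.1, 0.0]]
[ 0.5333 -0.1291  1.5177 -0.1914] [[-0.1, -0.1], [0.3, -0.3], [-0.5, 0.4], [0.4, 0.1], [0.4, 0.2], [-0.5, -0.2]]
foot 0.02 [ 0.5332 -0.1233] [ 0.5 -0.3  0.6]
foot 0.02 [ 0.533 -0.124] [ 0.1 -0.1  0.1]
foot 0.02 [ 0.5333 -0.1263] [ 0.9  0.2 -0.1 -0.8 -0.5]
foot 0.02 [ 0.5331 -0.1248] [ 1.9  0.2 -0.2  0.8 -0.2 -0.6 -0.7  0.3 -0.5 -1.7 -1.8]
foot 0.0 [ 0.5329 -0.1247] [ 1.9 -1.   2.3]
foot 0.0 [ 0.5347 -0.1248] [ 1.1 -0.9  1.2]
foot 0.0 [ 0.5328 -0.1294] [ 0.3  2.1  1.9 -0.6 -0.4]
foot 0.0 [ 0.5331 -0.1266] [ 3.8 -0.7  0.8  3.5  0.6  0.2 -2.4  1.7  1.9 -2.7 -2.4]
[ 0.5333 -0.1283  2.1741  0.4575  1.5215 -0.178   0.1135] [[-0.2, 1.6], [1.0, 0.5], [-0.3, 1.0], [1.2, -0.3], [2.5, 0.3], [0.2, 1.8], [1.6, 0.4], [0.4, -0.3], [1.0, -0.8], [-0.8, -0.3], [-1.0, -0.2], [-0.5, 0.2], [-0.5, -0.2], [-0.3, -0.0], [0.2, -0.4], [-1.1, 0.4], [-0.5, 0.0], [-0.4, -0.0], [-1.0, -0.2]]
[ 0.5335 -0.1278  2.1757  0.4585  1.5212 -0.1765  0.115 ] [[-0.2, 1.5], [1.1, 0.6], [0.1, 1.0], [1.6, -0.2], [2.2, 0.5], [-0.0, 1.8], [1.5, 0.3], [0.1, -0.4], [0.8, -0.6], [-1.2, -0.4], [-1.2, -0.2], [-0.7, 0.3], [-0.9, -0.1], [-0.1, -0.2], [0.4, -0.4], [-1.1, 0.3], [-0.3, -0.1], [-0.2, 0.0], [-1.0, -0.2]]
```

The two estimates of the hinge y disagree by about 4 mm: -0.125 from the foot, -0.129 from the head's corners. That puts the tilt in doubt by about 0.05 rad. A slanted wrist view from the robot's side should show the barrel's slope directly.

Run:
```python
from m import *
np.set_printoptions(precision=3,suppress=True)
def R(t): 
    s,c=np.sin(t),np.cos(t); x=np.array([0,-1.,0]); y=np.array([s,0,-c]); return np.column_stack([x,y,np.cross(x,y)])
for t in (.6,.8,1.0,1.2):
    r=R(t)
    for cx in (.26,.30,.34):
      for cz in (.34,.40):
        T=calw()['T_tool_cam'][:3,3]; p=np.array([cx,-.08,cz])-r@T
        q=kinematics.inverse_kinematics(p,r); print(t,cx,cz,p,q if q is None else np.array(q))
```

```text
0.6 0.26 0.34 [ 0.294 -0.081  0.167] None
0.6 0.26 0.4 [ 0.294 -0.081  0.227] None
0.6 0.3 0.34 [ 0.334 -0.081  0.167] None
0.6 0.3 0.4 [ 0.334 -0.081  0.227] None
0.6 0.34 0.34 [ 0.374 -0.081  0.167] None
0.6 0.34 0.4 [ 0.374 -0.081  0.227] [-0.869 -0.253  2.355  0.685  0.749  0.258]
0.8 0.26 0.34 [ 0.327 -0.081  0.177] None
0.8 0.26 0.4 [ 0.327 -0.081  0.237] None
0.8 0.3 0.34 [ 0.367 -0.081  0.177] None
0.8 0.3 0.4 [ 0.367 -0.081  0.237] None
0.8 0.34 0.34 [ 0.407 -0.081  0.177] None
0.8 0.34 0.4 [ 0.407 -0.081  0.237] None
1.0 0.26 0.34 [ 0.358 -0.081  0.194] None
1.0 0.26 0.4 [ 0.358 -0.081  0.254] None
1.0 0.3 0.34 [ 0.398 -0.081  0.194] None
1.0 0.3 0.4 [ 0.398 -0.081  0.254] None
1.0 0.34 0.34 [ 0.438 -0.081  0.194] None
1.0 0.34 0.4 [ 0.438 -0.081  0.254] None
1.2 0.26 0.34 [ 0.386 -0.081  0.216] None
1.2 0.26 0.4 [ 0.386 -0.081  0.276] None
1.2 0.3 0.34 [ 0.426 -0.081  0.216] None
1.2 0.3 0.4 [ 0.426 -0.081  0.276] None
1.2 0.34 0.34 [ 0.466 -0.081  0.216] None
1.2 0.34 0.4 [ 0.466 -0.081  0.276] None
```

```bash
python3 - <<'E'
from m import *
R=down(0.0)
bot.reach([.735,-.14,.30],R); st()
bot.line_to([.735,-.14,.205],feed=.2); st(); view('v5',['meter_eye','crossbar'])
bot.line_to([.735,-.14,.33],feed=.3); st()
E
python3 crop.py v5 0 60 150 200 5 c7
```

```text
14.06 [ 0.7349 -0.1399  0.3003] F [-0.9 -0.1  0.5] M [-0.08  0.06  0.  ] w 0.0505
14.68 [ 0.7356 -0.1399  0.2062] F [-0.3  0.3 -0.2] M [-0.03  0.02  0.01] w 0.05
v5 meter_eye [(0.84, [np.float64(57.3), np.float64(177.3)]), (0.78, [np.float64(71.1), np.float64(14.5)])]
v5 crossbar []
15.4 [ 0.7355 -0.1402  0.3321] F [ 0.3  0.  -0.6] M [-0.13  0.09  0.01] w 0.0501
```

View pics/v5.png

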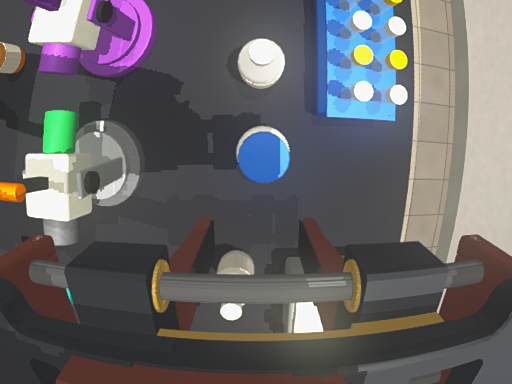

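View pics/c7.png

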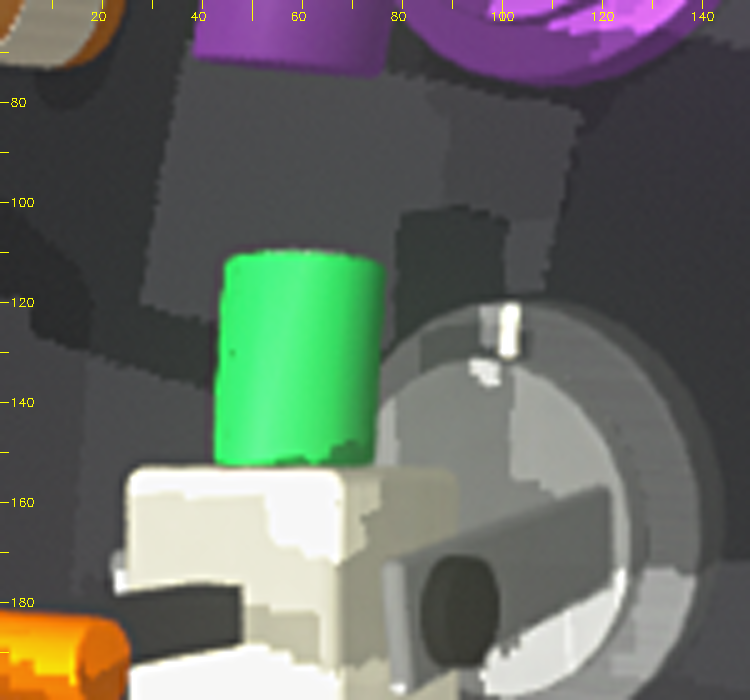

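```bash
cat > fit4.py <<'E'
from h import *
from m import rz,ry,W
np.set_printoptions(precision=4,suppress=True)
C=calw(); v=pickle.load(open('v5.pkl','rb')); 
c7=lambda X,Y:np.array((0+(X-2.5)/5,60+(Y-2.5)/5))
def pj(P): return proj(C,P,v['R'],v['p'])
rr=lambda m: ray(C,m,v['R'],v['p'])
o,d=rr(c7(460,612)); 
for x in (.573,.576,.580): print('knob at x',x,o+d*(x-o[0])/d[0])
for m in [(700,545),(690,480),(540,300),(600,318)]:
    print('foot top rim',onz(rr(c7(*m)),.02))
for m in [(722,545),(708,470)]: print('foot bottom rim',onz(rr(c7(*m)),.0))
for m in [(510,303),(510,358)]: print('tick',onz(rr(c7(*m)),.02))
import sys
def head(p,P): return np.array([p[0],p[1],.115])+rz(p[2])@ry(-p[3])@np.array(P)
def contour(p,x):  # left & right extremes of ring
    pts=np.array([pj(head(p,[x,.018*np.cos(a),.018*np.sin(a)])) for a in np.linspace(0,2*np.pi,181)])
    return pts
import cv2
im0=cv2.resize(cv2.imread('pics/v5.png')[60:200,0:150],None,fx=5,fy=5,interpolation=cv2.INTER_CUBIC)
def draw(p,name):
    im=im0.copy()
    q=lambda P:tuple(np.round((pj(head(p,P))-[0,60])*5+2.5).astype(int).tolist())
    for x,r in ((.07,.018),(.032,.018)):
        cv2.polylines(im,[np.array([q([x,r*np.cos(a),r*np.sin(a)]) for a in np.linspace(0,6.28,60)])],True,(255,0,255),1)
    for s in (-1,1):
      for x in (-.032,.032):
        cv2.line(im,q([x,s*.029,-.025]),q([x,s*.029,.025]),(0,0,255),1)
        cv2.line(im,q([x,-.029,s*.025]),q([x,.029,s*.025]),(0,0,255),1)
      for z in (-.025,.025): cv2.line(im,q([-.032,s*.029,z]),q([.032,s*.029,z]),(0,0,255),1)
    for x in (-.007,.007): cv2.line(im,q([x,-.03,.09]),q([x,.03,.09]),(255,255,0),1)
    qq=lambda P:tuple(np.round((pj(np.array(P))-[0,60])*5+2.5).astype(int).tolist())
    for z in (0,.02): cv2.polylines(im,[np.array([qq([p[0]+.058*np.cos(a),p[1]+.058*np.sin(a),z]) for a in np.linspace(0,6.28,90)])],True,(255,255,255),1)
    cv2.imwrite(f'pics/{name}.png',im)
draw([.5334,-.1245,1.510,-.145],'dA'); draw([.5331,-.1294,1.5188,-.1976],'dB')
E
python3 fit4.py; cd pics; python3 -c "
import cv2,numpy as np
cv2.imwrite('dAB.png',cv2.resize(np.hstack([cv2.imread('dA.png')[180:,:],cv2.imread('dB.png')[180:,:]]),(800,280*0+int(520*800/1500)),interpolation=cv2.INTER_AREA))"
```

```text
knob at x 0.573 [ 0.573  -0.1274  0.1098]
knob at x 0.576 [ 0.576  -0.1263  0.1145]
knob at x 0.58 [ 0.58   -0.1249  0.1209]
foot top rim [ 0.5906 -0.131   0.02  ]
foot top rim [ 0.5891 -0.1145  0.02  ]
foot top rim [ 0.549  -0.0668  0.02  ]
foot top rim [ 0.5663 -0.0727  0.02  ]
foot bottom rim [ 0.5887 -0.1346  0.    ]
foot bottom rim [ 0.5861 -0.1146  0.    ]
tick [ 0.54   -0.0669  0.02  ]
tick [ 0.5392 -0.081   0.02  ]
```

View pics/dA.png

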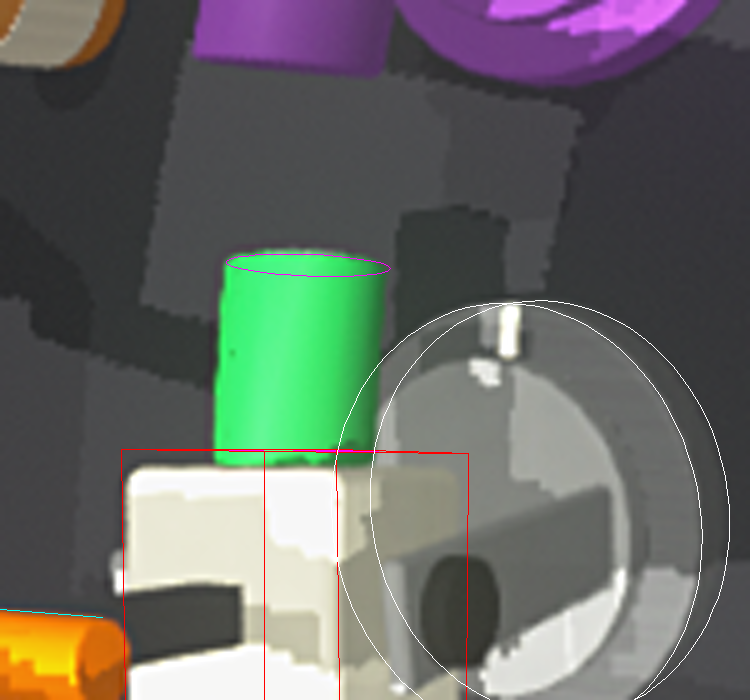

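View pics/dB.png

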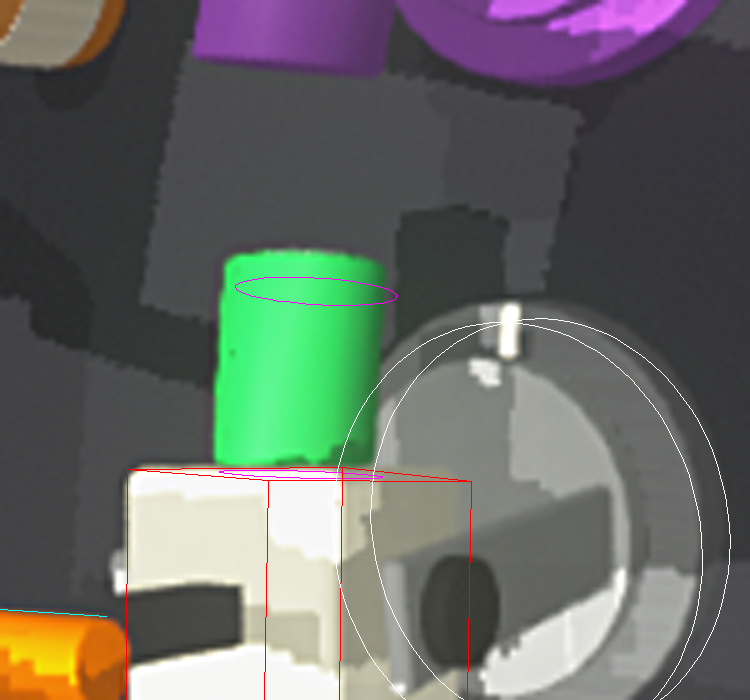

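Overlay A (hinge from the foot, tilt -0.145) matches the foot rim and the barrel. Only the white head's corners disagree: the block sits about 3 mm further back than I modelled. I'll refit all the views with that offset left free.

```bash
cat > fit5.py <<'E'
import io,contextlib
with contextlib.redirect_stdout(io.StringIO()):
    import fit,fit2,fit3,fit4
from h import *
from m import rz,ry,W
np.set_printoptions(precision=4,suppress=True)
C=calw(); V={n:pickle.load(open(f'{n}.pkl','rb')) for n in ('v1','v2','v3','v4','v5')}
pj=lambda n,P: proj(C,P,V[n]['R'],V[n]['p'])
a,b,c2,c7=fit2.a,fit2.b,fit.c2,fit4.c7
FL,FR=fit2.FL,fit2.FR
h5=[('v5',FL,c7(129,468)),('v5',FR,c7(345,468)),('v5',(.032,-.029,-.025),c7(459,470)),('v5',(.07,0,0),c7(305,262)),('v5',(0,-.043,0),c7(460,612))]
state2=fit2.hd+h5
state1=[x for i,x in enumerate(fit.hd) if i!=5]
foot=fit3.foot[:3]+fit3.foot[3:6]+fit3.foot[7:9]+[('v5',c7(700,545)),('v5',c7(690,480)),('v5',c7(540,300)),('v5',c7(600,318))]
def head(p,yt,P):
    P=np.array(P,float)
    if abs(abs(P[0])-.032)<1e-9: P[0]+=p[6]; P[2]+=p[8]
    return np.array([p[0],p[1],p[7]])+rz(yt[0])@ry(-yt[1])@P
def f(p,full=True):
    A=[pj(n,head(p,p[4:6],P))-m for n,P,m in state2]
    A+=[pj(n,head(p,p[2:4],P))-m for n,P,m in state1]
    r=np.concatenate(A)
    ft=[]
    for n,m in foot:
        q=onz(ray(C,m,V[n]['R'],V[n]['p']),.02); ft.append(700*(np.hypot(*(q[:2]-p[:2]))-.058))
    return np.concatenate([r,ft,[(p[7]-.115)/.0005],[p[8]/.001]])
r=least_squares(f,[.534,-.125,2.15,.49,1.51,-.14,0,.115,0],loss='soft_l1',f_scale=.7)
p=r.x; print(p); n=2*(len(state2)+len(state1)); print(r.fun[:n].reshape(-1,2).round(1).tolist(),r.fun[n:].round(1))
o=np.array([p[0],p[1],p[7]]); d=rz(p[4])@ry(-p[5])@[1,0,0]; k=(W[1]-o[1])/d[1]; print('hit',o+k*d,'err mm',(o+k*d-W)*1000)
E
python3 fit5.py
```

```text
[ 0.5337 -0.1246  2.1477  0.5081  1.517  -0.1294 -0.0043  0.115  -0.0017]
[[-0.2, -0.1], [0.2, -0.2], [-0.6, -0.2], [-0.4, 0.2], [-0.2, 0.4], [-0.4, 0.2], [-0.2, 0.1], [0.2, -0.1], [-0.5, 0.5], [-0.3, 0.4], [-0.3, 0.3], [-0.6, 0.1], [-0.8, 1.2], [-1.0, 1.2], [2.4, 0.1], [-0.2, 0.6], [0.4, 0.7], [-0.2, 0.4], [-0.1, -0.2], [-0.8, -0.2], [0.2, -0.9], [-0.3, -0.8], [0.3, -0.5], [0.5, -0.7]] [ 0.2  0.1  0.8 -0.6 -0.2  0.7  0.1 -0.4 -0.5 -1.2  1.2  2.3  0.1 -1.7]
hit [0.5507 0.1908 0.0739] err mm [-3.3725  0.      3.9377]
```

```bash
cat > chk.py <<'E'
import io,contextlib
with contextlib.redirect_stdout(io.StringIO()):
    import fit5
from fit5 import *
t=-.13
for n,f,tip,base,rear in (('v3',a,(165,404),(298,404.5),(648,408)),('v4',b,(265,209),(405,210),(708,224))):
    P=[onz(ray(C,f(*m),V[n]['R'],V[n]['p']),.115+np.sin(t)*x+.0*x) for m,x in ((tip,.068),(base,.033),(rear,-.066))]
    print(n,P,[np.arctan2(*( (P[0]-P[i])[[1,0]])) for i in (1,2)])
E
python3 chk.py
python3 crop.py v4 260 80 420 200 5 c6
```

```text
v3 [array([ 0.5381, -0.0557,  0.1062]), array([ 0.5357, -0.093 ,  0.1107]), array([ 0.531 , -0.1879,  0.1236])] [np.float64(1.506861724066739), np.float64(1.5166777107611067)]
v4 [array([ 0.5372, -0.0571,  0.1062]), array([ 0.536 , -0.0987,  0.1107]), array([ 0.532 , -0.1933,  0.1236])] [np.float64(1.5422401418938643), np.float64(1.5325039551351556)]
```

The yaw and tilt estimates lie within about 0.015 rad (3-4 mm at the window) of the target, which is about the measuring uncertainty, so I leave the aim. Next is the shutter handle.

```bash
cat >> m.py <<'E'
BY=.0323; G=np.array([.5534,.2130,.165]); SX=np.array([np.cos(BY),np.sin(BY),0])
E
python3 - <<'E'
from m import *
R=down(BY); p=G-[0,0,.019]
bot.reach(p+[0,0,.13],R); st()
view('v6',['shutter_grip'])
print(bot.line_to(p,feed=.12,f_stop=10)); st()
bot.command_gripper(0.0,grip_force=50); st()
E
python3 crop.py v6 180 60 340 200 5 c8
```

```text
16.88 [0.5545 0.2122 0.2761] F [-0.1  0.5  0.5] M [-0.08  0.05 -0.05] w 0.0502
v6 shutter_grip [(0.93, [np.float64(252.4), np.float64(186.8)])]
False
18.22 [0.554  0.2132 0.1468] F [-0.9 -0.1  0.4] M [-0.05  0.03 -0.03] w 0.05
18.84 [0.5528 0.213  0.1461] F [-3.4 -0.2  3.8] M [-0.09  0.34 -0.22] w 0.0161
```

View pics/v6.png

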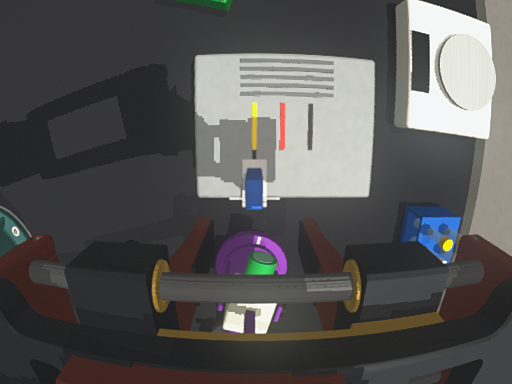

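The handle is gripped at 16.1 mm, which matches its width. Now I slide it 30 mm and look at the pointer.

```bash
python3 - <<'E'
from m import *
s=monitor.observe(); p0=np.array([.5528,.2130,.1460])
bot.line_to(p0+.03*SX,feed=.04); st(); bot.pause(.4); st()
view('v7',[])
s=monitor.observe(); print('travel',(np.array(s['ee_pos'])-p0)@SX)
E
python3 crop.py v7 180 60 340 200 5 c9
```

```text
19.73 [0.5817 0.2138 0.1461] F [-8.7 -1.1  8. ] M [-0.12  0.65 -0.14] w 0.0157
20.12 [0.5816 0.2139 0.1461] F [-8.2 -1.1  7.7] M [-0.09  0.63 -0.17] w 0.0155
travel 0.028771150482475055
```

View pics/c9.png

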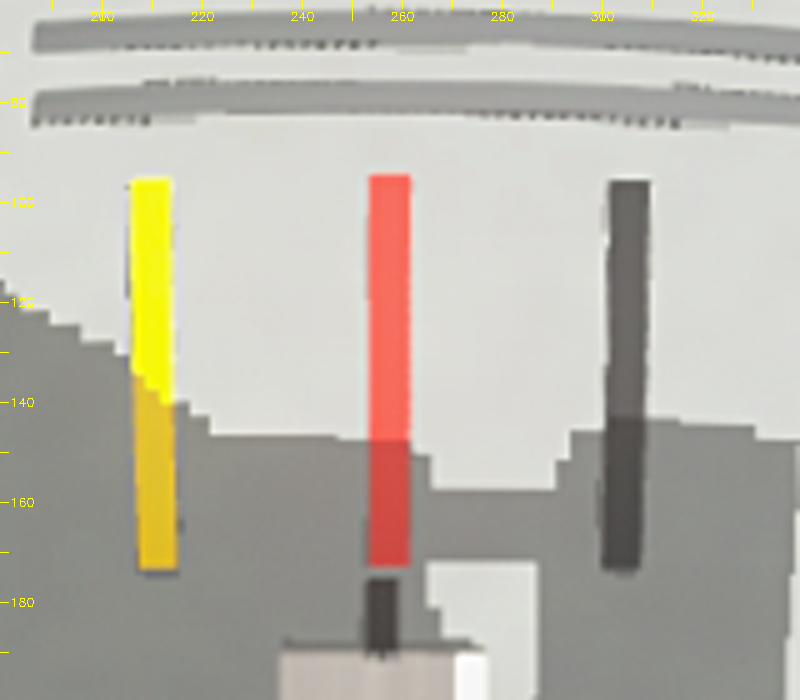

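The pointer is at x=382 in the crop and the red line at 390, at about 7.7 px/mm, so it is about 1 mm short. I'll correct that.

```bash
python3 - <<'E'
from m import *
p0=np.array([.5528,.2130,.1460])
bot.line_to(p0+.0312*SX,feed=.02); bot.pause(.8); st()
view('v8',[])
s=monitor.observe(); print('travel',(np.array(s['ee_pos'])-p0)@SX)
for c in ('scene','top'): cv2.imwrite(f'pics/{c}9.png',imaging.camera(c))
E
python3 crop.py v8 180 60 340 200 5 c10
python3 -c "
import cv2,numpy as np
a=cv2.resize(cv2.imread('pics/scene9.png')[130:310,70:380],None,fx=2.5,fy=2.5,interpolation=cv2.INTER_CUBIC);cv2.imwrite('pics/s9x.png',a)
b=cv2.resize(cv2.imread('pics/top9.png')[110:270,130:400],None,fx=2.9,fy=2.9,interpolation=cv2.INTER_CUBIC);cv2.imwrite('pics/t9x.png',b)"
```

```text
21.23 [0.5827 0.2139 0.1461] F [-8.2 -1.2  7.4] M [-0.07  0.66 -0.1 ] w 0.0158
travel 0.02994434584282299
```

View pics/c10.png

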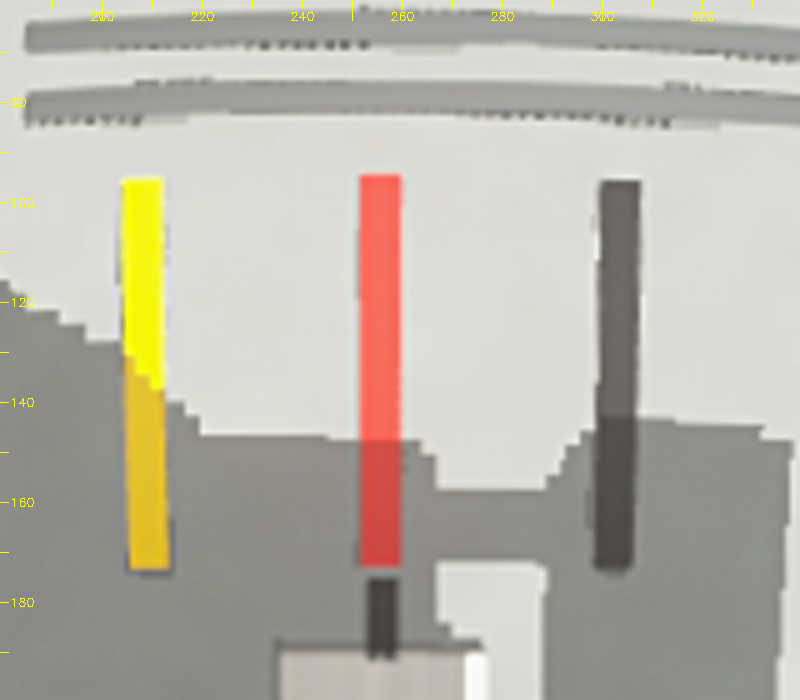

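View pics/s9x.png

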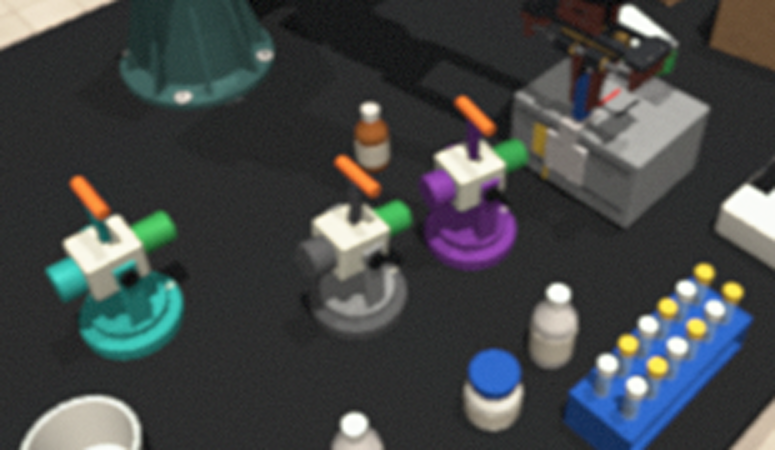

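View pics/t9x.png

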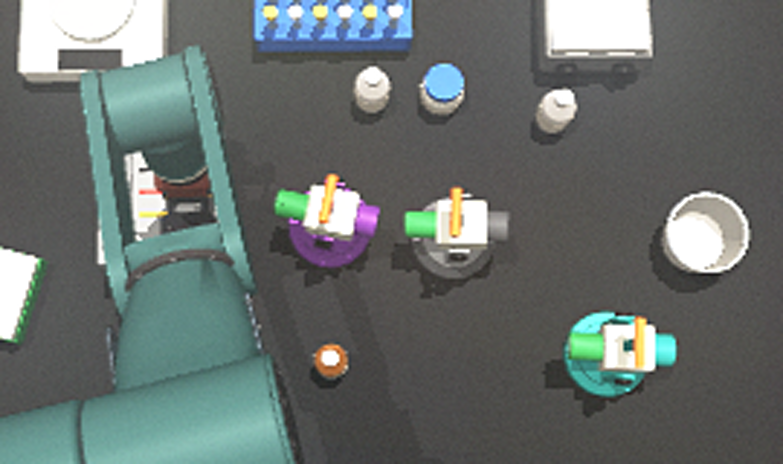

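The pointer (382) is on the red line (380), within about 0.3 mm. The scene and top pictures show the dark meter aimed past the purple one at the box, and the neighbours where they stood. I hand in while still holding the handle.

Run:
```python
from m import *
st(); bot.finish_job()
```

```text
21.38 [0.5827 0.2139 0.1461] F [-8.  -1.4  7.4] M [-0.09  0.69 -0.2 ] w 0.0161
the job is handed in; nothing more can be done
```

I aimed the dark-footed meter head at the window while the shutter was still shut. I then slid the shutter to half travel and handed the job in at 21.4 s, with the fingers still holding the handle at about 8 N against its spring.

- **Shutter:** the last wrist picture had the pointer about 0.3 mm from the red line, and the arm read 29.9 mm of travel.
- **Aim:** the final fit over the wrist views puts the line of sight about 3 mm to the side and 4 mm above the window's middle. That is about the measuring uncertainty, so I did not correct it. The head was not measured again after the shutter move; the last scene and top pictures show it still pointing at the box.
- **Disagreement:** a first check, using the white head's corners, put the aim about 19 mm too low. A side view matched the foot rim and barrel instead, and letting the head block sit about 4 mm further back made the fits mostly agree. One head corner was still off by 2.4 px.
- **Neighbours:** in the last pictures the bottles, jar, tub, look-alikes and the visible part of the tip box looked undisturbed. The arm hides part of the tip box there.

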